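# Seat an ink tin's lid in the lever press and hold it down

### The job

The ink tin in the hand press has its lid standing proud. First push the black knob on top of the press down, turn it anticlockwise to its other end and let it spring up again, so that the ram's depth stop is on the short screw for this small tin; then, with the lever still up, flip the safety catch right back off the lever's lug. Last, pull the lever down until the lid is fully home, and finish while still holding the lever so that the press bears firmly on the lid (do not let go); leave the tins and tools round the press where they are.

Things in the scene. Friction and masses are not known exactly. Their poses are not given: they have to be found in the camera images.
- press: Grey cast hand press, bolted down. 174 x 120 mm base plate 15 mm thick, column behind, head 132 x 60 mm from 138 to 206 mm above the table. Origin: on the table under the axis of the vertical ram; own x axis points to the back of the press (away from the operator), y to its left, z up. It stands turned by its yaw. From front to back: stop knob front left on top, lever on the right side reaching forward and up, safety catch on the left side at the back.
- knob_grip (a point): Gripping point of the stop knob: on its vertical axis, 12 mm below its top. Black fluted round knob, 34 mm diameter, 30 mm tall, its top 293 mm above the table when up, all free from above and round the sides. In the press frame it lies 50 mm in front of and 33 mm left of the ram axis. The ram's stop arm passes 2 mm below the knob's underside when the knob is pressed: keep fingertips within 30 mm below the knob's top.
- stop_knob (a joint): How far the knob is pressed down (m): 0 up (index key locked in its notch), 0.007 fully down. Sprung up: about 3 N to start, 6 N fully down. It must be down at least 0.005 for the knob to turn; when let go at either end it springs up and locks.
- stop_turret (a joint): Turn of the knob and turret (rad), anticlockwise seen from above: 0 = tall stop screw (large tins) under the ram's stop arm, 1.257 = its other end, short stop screw (small tins) under the arm. It turns only while the knob is pressed, and the key finds the second notch from about 1.13 on. With the tall screw under the arm the press stops 6 mm above this tin's lid.
- catch_tab (a point): Point in the thumb tab of the safety catch, 11 mm below the tab's top. Steel tab 10 mm thick (along press y), 20 mm wide (along press x), standing on a hook; its top is 255 mm above the table with the catch on, nothing above it. It moves with the catch.
- catch_hinge (a point): Pivot of the safety catch: axis along press y, at the tab's mid plane, 82 mm behind the ram axis, 198 mm above the table; the tab's point lies 51 mm in front of it and 46 mm above it when the catch is on.
- press_catch (a joint): Angle of the catch (rad): 0 = on, its hook in front of the lug of the lever shaft so that the lever cannot be pulled; 1.4 = flipped right back (the tab goes up and to the back of the press, turning about +y of the press). Light friction: it stays where it is put.
- lever_handle: Black round hand grip at the end of the lever, 22 mm diameter, 80 mm long along press y, sticking out to the right of the lever and free to spin on it about its own axis (so its own x and z axes may turn); origin at its middle (96 mm to the right of the ram axis). It is 150 mm from the lever's hinge axis. At the start it is about 278 mm above the table, 70 mm in front of the ram axis.
- lever_hinge (a point): Point on the lever's hinge axis (along press y), level with the middle of the hand grip: 36 mm behind the ram axis, 172 mm above the table.
- press_lever (a joint): Angle of the lever (rad): 0 = up (grip 45 degrees above the level, pointing forward); it grows as the grip is pulled forward and down about -y of the press. A spring returns it up (about 3 N at the grip at the start, 5.5 N at the end); the platen meets the proud lid at about 0.70, the lid is fully home at about 0.85 (grip almost level with its hinge, 2 to 3 N more at the grip for the lid), the short stop screw lies at 0.94.
- press_ram: Ram of the press with a round steel platen, 60 mm diameter, at its foot; origin: centre of the platen's underside, 113 mm above the table at the start. Driven by the lever, 27 mm per rad, downwards.
- tin: The small ink tin under the platen, 66 mm diameter, 72 mm tall, standing loose in a low ring on the press base (15 mm above the table); origin: centre of its underside.
- tin_lid (a joint): How far the steel lid of that tin is pressed in (m): 0 = proud by 4 mm, 0.004 = fully home. It takes about 12 N to move.
- tall_tin: Bystander: tall ink tin, 70 mm diameter, 85 mm tall, on the table left of the press; origin centre of underside.
- other_tin: Bystander: ink tin, 68 mm diameter, 72 mm tall, on the table left of the press; origin centre of underside.
- screwdriver: Bystander: screwdriver, 188 mm long, lying on the table front left of the press.
- spanner: Bystander: open spanner, 147 mm long, lying on the table right of the press.

How it is judged (in metres and radians):
On the way, in this order (a step that is already met when the one before it is completed fails the run):
1. the depth stop is turned to the short screw and the knob has sprung up again, lever up (value of joint stop_turret above 1.08 rad and value of joint stop_knob below 0.002 m and value of joint press_catch below 0.3 rad), for 0.2 s.
2. the safety catch is flipped right back while the lever is still up (value of joint press_catch above 1.1 rad and value of joint press_lever below 0.2 rad), for 0.2 s.
3. the lever is down and the lid is pressed home (value of joint tin_lid above 0.003 m and value of joint press_lever above 0.78 rad), for 0.2 s.
At the end, for the whole second after the job is handed in: Fingers still hold the lever grip (over 2 N), lever past 0.78 rad; platen on the tin with over 5 N; lid pressed in over 3 of its 4 mm; stop turret past 1.08 rad, knob less than 2 mm down; catch past 1.1 rad; tin upright (all of step 3 and contact force between press_ram and tin above 5 N and contact force between the fingers and lever_handle above 2 N and value of joint stop_turret above 1.08 rad and value of joint stop_knob below 0.002 m and value of joint press_catch above 1.1 rad and angle between tin's own z axis and vertical below 0.1 rad); the arm keeps its last pose, push and grip.
It fails at once if a tin or tool beside the press is moved by more than 3 cm (distance of any of tall_tin, other_tin, screwdriver, spanner from where it was at the start of the episode above 0.03 m).
It also fails if it takes over 64 s, if anything falls off the work surface, if the arm or the gripper's body presses on something with over 40 N, if the wrist force passes 120 N, or if a joint passes its speed limit or range.

### The arm

A 6-joint arm with a two-finger parallel gripper is mounted at the origin on a cart in front of the work surface, level with it; the furniture and walls round the work are solid. World frame = base frame: x ahead of the robot, y to its left, z up, the work surface at z = 0. Lengths are in mm, angles in rad, forces in N, time in s.
With the tool pointing down it reaches from about 350 to 975 mm from the base axis. Payload 7.1 kg.
Tool frame: the origin (TCP) lies midway between the tips of the shut fingers; the grasp point (between the pads) lies ctrl.tcp_to_grasp behind it (ctrl.tcp_to_grasp is the distance from the TCP to the grasp point, in mm); z points along the fingers, y is the direction in which the jaws open and shut (so a half turn about z gives the same grasp; the last joint's range is limited). The gripper opens to 88 mm and grips with 3 to 60 N. Pads are 20 mm wide; open, the fingers measure 115 mm over their backs; the gripper's body (75 mm by 178 mm) begins 61 mm behind the grasp point.
Start: joints at [-1.347, 0.423, 1.63, -0, 1.089, -0.019], TCP at [150.283, -606.646, 201.475] pointing down, gripper open.
Joint ranges: [-3, 3], [-0.9, 2.11], [0.09, 2.58], [-1.31, 4.45], [0.11, 2.69], [-2.54, 2.54]. Speed limits (rad/s): [2.39, 2.39, 3.01, 3.14, 3.14, 3.14].

### API

Orientations are given as a rotation vector (axis times angle).
In Python, from workcell import ctrl gives the robot as it stands.
- The arm moves only by the tool play_rows, never from a script. Its argument "increments" is text: rows parted by semicolons, each of 5 numbers parted by spaces: the opening, from 0 (shut) to 1 (fully open), then the shift along the world's x, y, z in m, then the turn about the world's z in degrees. A call has 1 to 20 rows; each row shifts and turns the commanded pose from where the row before left it; what a row does not reach is not made up. A row lasts 1/10 s, in which the tool goes at most 50 mm and 8.59 degrees, less where a joint would pass 70% of its speed; a pose out of reach is approached as far as the arm can. A call is refused whole if a number of a shift passes 0.05 or a number of a turn 8.59, either way. A call with a gripper value outside its range is refused whole. The fingers move at their own pace and stop on an object; the grip force is fixed at half the most. Time passes only in rows, so rows that do not move let the fingers close. It gives the time, the measured TCP pose, the force and the opening at its end, in the units of the state.
- ctrl.get_obs(): the state, without advancing time (a new reading comes with each control period).
- ctrl.get_image(name): name is "side" or "top" or "wrist"; returns a dict with "img" (384x512x3 uint8, red, green, blue), "range_z" (384x512 float32, mm along the optical axis (not along the pixel's ray), 0 where there is no reading), "vertical_fov" (degrees; the focal length in pixels is half the picture's height over the tangent of half this angle, whatever the lens; pixels are square), "cx", "cy" (the principal point, pixels), "k1" (the pictures are not rectified: a ray, as slopes to the right and down, at radius r is drawn at 1 + k1 r^2 times it, then the intrinsics apply), "origin" and "attitude" of the camera in the world. Camera axes: x right, y down, z forward; pixel columns grow to the right and rows downward; lengths in mm; the calibration is good to about 2 mm. A picture is of the moment at which its call begins.
- ctrl.close_job(): hands the job in, once; it reports no verdict.
The state is a dict: "t": time; "qpos": joint angles; "qvel": joint speeds; "joint_torque": joint torques, N m; "ee_pos": TCP position; "orientation": TCP orientation; "ft_force": force on the tool from outside, world axes, zero at the start; "moment": the same for the moment, N m; "width": finger opening in mm.
Only numpy, scipy, OpenCV 4.12 (cv2) and the standard library are available. Lean on these libraries where they do the work, as an engineer would, in place of code of your own. Each camera call takes 0.05 s, during which the arm holds its last target. There are 200 camera calls.

## Working session

There is one attempt and no reset: what is moved stays moved. The work goes in short steps, Python scripts to look and compute and a tool call to move; the robot and the scene stay as the last step left them, time stands still between calls to the robot, and variables do not carry over. Pictures are saved under pics/ and viewed, on a budget of 10 in all, crops included, one or two more only if the job needs it, and the job is handed in when it is done.

Besides the shell and the picture viewer there is one more tool, called after "Emit:" by a JSON object that holds its "op" and its "data", one argument or row to a line. play_rows: Moves the arm, as the interface text tells. Its arguments: {"type":"object","properties":{"increments":{"type":"string"}},"required":["increments"]}

```bash
mkdir -p pics; ls
cat > h.py <<'E'
import numpy as np, cv2
from scipy.spatial.transform import Rotation as R
from workcell import ctrl
def cam(n):
    d=ctrl.get_image(n); return d
def pts(d):
    h,w=d['range_z'].shape; f=h/2/np.tan(np.radians(d['vertical_fov'])/2)
    K=np.array([[f,0,d['cx']],[0,f,d['cy']],[0,0,1.]])
    uv=np.stack(np.meshgrid(np.arange(w),np.arange(h)),-1).reshape(-1,1,2).astype(float)
    n=cv2.undistortPoints(uv,K,np.array([d['k1'],0,0,0,0.])).reshape(h,w,2)
    z=d['range_z']; p=np.dstack([n[...,0]*z,n[...,1]*z,z])
    A=np.array(d['attitude']); Rm=A if A.shape==(3,3) else R.from_rotvec(A).as_matrix()
    P=p@Rm.T+np.array(d['origin']); P[z==0]=np.nan
    return P
def save(d,fn): cv2.imwrite('pics/'+fn,d['img'][...,::-1])
E
python3 - <<'E'
from h import *
print(ctrl.get_obs(),ctrl.tcp_to_grasp)
ims=[]
for n in ['top','side']:
    d=cam(n); print(n,d['origin'],d['attitude'],d['vertical_fov'],d['k1'])
    np.save(n+'.npy',pts(d)); np.save(n+'_img.npy',d['img']); save(d,n+'0.png')
E
```

```text
pics
{'t': 0.0, 'qpos': array([-1.34699649e+00,  4.23835639e-01,  1.63070652e+00, -2.75079090e-05,
        1.08858388e+00, -1.89811142e-02]), 'qvel': array([-0.00055033,  0.00020902, -0.00141357, -0.0015872 , -0.00119107,
        0.00051814]), 'joint_torque': array([ 4.00897392e-03, -5.44619465e+01, -2.73664480e+01,  6.46917103e-02,
        2.29204382e-02, -1.26059895e-04]), 'ee_pos': array([ 150.14796793, -606.08166381,  200.69847803]), 'orientation': array([-3.11696027e+00, -3.80259022e-01,  2.84164256e-04]), 'ft_force': array([ 0.18313719, -0.75970859, -0.36371427]), 'moment': array([-0.02115355,  0.02186575,  0.03866708]), 'width': 87.51195358548128} 18.700000000000003
top [ 376.2703712   126.59723775 1123.78778131] [-2.13790665  2.14083613 -0.16913991] 50.4227507887488 0.028899026906136254
side [ 283.01252688 -470.24035264  733.72971019] [-2.24208414  0.49569897 -0.20963992] 53.81971618366961 -0.11201729296458227
```

View pics/top0.png

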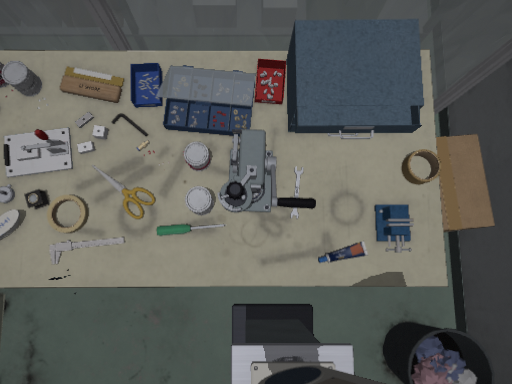

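View pics/side0.png

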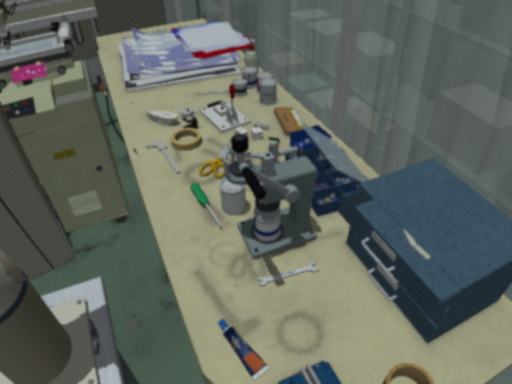

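The top view shows the press around (250,170), with the knob at (235,189) and the handle at (295,203). The catch is at about (236,158). The side view agrees with this. Next I'll measure the 3D points.

Run:
```python
from h import *
P=np.load('top.npy'); I=np.load('top_img.npy').astype(int)
s=(slice(120,230),slice(210,320)); p=P[s].reshape(-1,3); g=I[s].reshape(-1,3).max(1)
def rep(n,m):
    q=p[m]; print(n,len(q),q.mean(0).round(1),np.median(q,0).round(1),q.min(0).round(1),q.max(0).round(1)); return q
k=rep('knobtop',(p[:,2]>285)&(p[:,2]<300)&(p[:,1]>120))
(c,r)=cv2.minEnclosingCircle(k[:,:2].astype(np.float32)); print('circ',c,r)
h=rep('handle',(g<60)&(p[:,2]>255)&(p[:,1]<100))
v=h[:,:2]-h[:,:2].mean(0); u=np.linalg.svd(v)[2][0] if len(v)<5000 else 0; print('handle dir',u,(v@u).min(),(v@u).max())
hd=rep('head',(p[:,2]>198)&(p[:,2]<212))
print(cv2.minAreaRect(hd[:,:2].astype(np.float32)))
rep('base',(p[:,2]>10)&(p[:,2]<19))
t=rep('catch',(p[:,2]>235)&(p[:,2]<262)&(p[:,0]>k[:,0].max()+10)&(p[:,1]>k[:,1].mean()-25)); print(t.round(0)[:30])
big=cv2.resize(I[120:230,205:330].astype(np.uint8),None,fx=6,fy=5.4,interpolation=cv2.INTER_CUBIC); cv2.imwrite('pics/c1.png',big[...,::-1])
```

```text
knobtop 228 [516.4 142.2 292.6] [516.3 141.7 292.9] [498.7 125.1 285.7] [536.5 160.4 297.9]
circ (517.590576171875, 142.73707580566406) 18.89055633544922
handle 346 [489.5  14.4 286.5] [489.7  13.6 287.1] [478.4 -24.  273.5] [500.5  66.2 292. ]
handle dir [-0.05393285 -0.99854456] -52.298105072921544 38.53290207539505
head 1613 [593.8 110.7 205.6] [599.4 110.8 205.8] [480.3  53.4 198.1] [675.7 177.6 211.9]
((576.2463989257812, 110.37840270996094), (111.066650390625, 203.26309204101562), 77.70350646972656)
base 703 [579.8  95.7  15. ] [561.   75.4  15.1] [461.4 -39.5  10. ] [760.9 214.8  19. ]
catch 67 [586.2 139.4 253.4] [592.6 142.5 254.9] [546.6 118.5 240.6] [608.2 149.4 258.3]
[[608. 147. 255.]
 [608. 145. 252.]
 [607. 142. 255.]
 [606. 149. 253.]
 [605. 147. 256.]
 [606. 145. 252.]
 [605. 142. 256.]
 [605. 140. 256.]
 [603. 149. 254.]
 [602. 147. 257.]
 [603. 145. 253.]
 [603. 143. 254.]
 [604. 140. 251.]
 [602. 149. 251.]
 [600. 147. 256.]
 [600. 145. 257.]
 [600. 142. 256.]
 [601. 140. 255.]
 [599. 149. 254.]
 [599. 147. 253.]
 [598. 145. 257.]
 [598. 142. 258.]
 [598. 140. 256.]
 [596. 149. 255.]
 [596. 147. 256.]
 [596. 145. 256.]
 [596. 142. 255.]
 [597. 140. 252.]
 [594. 149. 254.]
 [593. 147. 257.]]
```

View pics/c1.png

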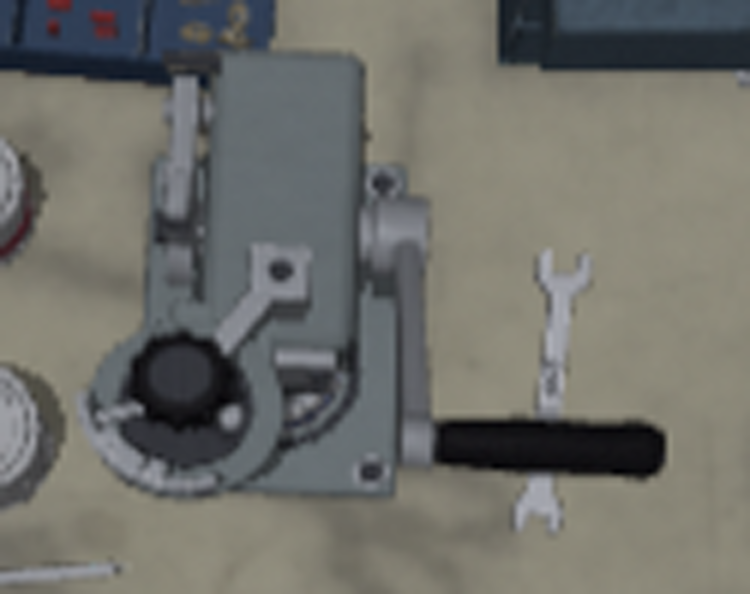

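Run:
```python
from h import *
P=np.load('top.npy'); I=np.load('top_img.npy').astype(int)
k=np.array([517,142.3]); yaw=-.057; c,s=np.cos(yaw),np.sin(yaw); Rm=np.array([[c,-s],[s,c]])
ram=k-Rm@[-50,33]; print('ram',ram)
q=P.reshape(-1,3); l=(q[:,:2]-ram)@Rm
m=(abs(l[:,0])<135)&(l[:,1]>-70)&(l[:,1]<80)&(q[:,2]>20)
M=np.zeros((22,15),int)
for a,b,z in zip(l[m,0],l[m,1],q[m,2]):
    i,j=int((a+110)//10),int((80-b)//10)
    if 0<=i<22 and 0<=j<15: M[i,j]=max(M[i,j],z)
print('cols y=75..-65'); 
for i in range(22): print(-105+10*i,M[i])
t=m&(q[:,2]>247)&(l[:,0]>15)&(l[:,0]<60)&(l[:,1]>20); print('tab',l[t].min(0),l[t].max(0),l[t].mean(0),q[t].mean(0))
S=np.load('side.npy').reshape(-1,3); ls=(S[:,:2]-ram)@Rm; t=(S[:,2]>286)&(abs(ls[:,0]+50)<28)&(abs(ls[:,1]-33)<28)
print('side knob',t.sum(),S[t].min(0),S[t].max(0),S[t].mean(0))
for n,p in [('knob',[-50,33]),('tab',[31,39]),('hinge',[82,39]),('h0',[-70,-100]),('h.5',[36-150*np.cos(.785-.5),-100]),('h.9',[36-150*np.cos(.115),-100])]: print(n,ram+Rm@p)
```

```text
ram [565.03881539 106.50513701]
cols y=75..-65
-105 [0 0 0 0 0 0 0 0 0 0 0 0 0 0 0]
-95 [0 0 0 0 0 0 0 0 0 0 0 0 0 0 0]
-85 [  0   0 248 249 248 250 207   0   0   0   0   0   0   0   0]
-75 [  0 250 250 250 248 215 210 208   0   0   0   0 289 291 289]
-65 [  0 250 249 291 294 295 220 207 207   0   0   0 290 289 290]
-55 [246 247 290 296 295 296 293 219 208   0   0   0 280 280 281]
-45 [  0 208 215 295 297 297 294 216 207  20   0   0 270 268   0]
-35 [  0 207 215 293 296 296 256 209 206 194 192  20 259 261   0]
-25 [  0 205 208 207   0 254 257 253 202 203 201  24 247 250   0]
-15 [  0   0 205 208 208 208 257 257 250 207 208  23 239 241   0]
-5 [  0   0   0   0 208 208 255 258 259 257 209  86 231 229   0]
5 [  0   0   0   0 201 207 255 259 258 208 209  21 220 217   0]
15 [  0   0   0 190 191 209 254 256 258 211 208  22 210 207   0]
25 [  0   0   0 257 257 208 211 208 209 208 206 186 201 197   0]
35 [  0   0   0 257 258 207 208 209 208 210 208 192 191 193   0]
45 [  0   0   0 254 255 208 209 209 208 209 207 192 192 191   0]
55 [  0   0   0 228 226 209 209 208 209 209 207 185 184 184   0]
65 [  0   0   0 227 225 208 207 209 208 209 207   0   0   0   0]
75 [  0   0   0 227 227 209 210 208 209 208 208   0   0   0   0]
85 [  0   0   0 225 227 211 207 208 210 209 207   0   0   0   0]
95 [  0   0   0 217 218 216 208 210 211 211 209   0  23  23   0]
105 [  0   0   0 217 217 218 208 207 207 208 208   0  24  22   0]
tab [21.13496731 35.19151152] [40.92072774 44.87779459] [30.40847325 39.9801764 ] [597.67553969 144.68803864 254.40692833]
side knob 157 [496.57696825 123.6115833  286.00307134] [533.28995156 162.35537651 295.34260711] [513.53362591 138.68151508 291.54816265]
knob [517.  142.3]
tab [598.21026596 143.67575534]
hinge [649.12743889 140.77032922]
h0 [489.45558565  10.6553828 ]
h.5 [451.56796961  12.8173188 ]
h.9 [446.51621756  13.10558092]
```

Emit:
{"op": "play_rows", "data": {
  "increments": "0.6 0 0 0.04 0;0.6 0 0 0.04 0;0.6 0 0 0.04 0;0.6 0.02 0.04 0.04 0;0.6 0.02 0.04 0 0;0.6 0.02 0.04 0 0;0.6 0.02 0.04 0 0;0.6 0.02 0.04 0 0;0.6 0.02 0.04 0 0;0.6 0.02 0.04 0 0;0.6 0.02 0.04 0 0;0.6 0.02 0.04 0 0;0.6 0.02 0.04 0 0;0.6 0.02 0.04 0 0;0.6 0.02 0.04 0 0;0.6 0.02 0.04 0 0;0.6 0.02 0.04 0 0;0.6 0.02 0.04 0 0;0.6 0.02 0.04 0 0;0.6 0.02 0.04 0 0"
}}

```text
t: 2.1
ee_pos: [487.2, 68.6, 354.6]
orientation: [3.118, 0.381, -0.0]
ft_force: [0.6, -0.6, -0.0]
width: 52.6
```

Emit:
{"op": "play_rows", "data": {
  "increments": "0.6 0.013 0.034 0 0;0.6 0.0137 0.0349 0 0;0.6 0 0 -0.02 0;0.6 0 0 -0.02 0;0.6 0 0 0 0;0.6 0 0 0 0"
}}

```text
t: 2.7
ee_pos: [513.5, 135.5, 314.8]
orientation: [3.118, 0.38, -0.002]
ft_force: [-0.2, -0.1, 0.7]
width: 52.6
```

Run:
```python
from h import *
o=ctrl.get_obs(); print(o['ee_pos'],o['orientation'],o['qpos'],o['width'],o['ft_force'])
d=cam('wrist'); save(d,'w1.png'); P=pts(d); q=P.reshape(-1,3); m=(q[:,2]>286)&(q[:,2]<300)&(abs(q[:,0]-517)<25)&(abs(q[:,1]-142)<25)
print(d['origin'],m.sum(),q[m].mean(0),q[m].min(0),q[m].max(0))
```

```text
[513.45078166 135.49825408 314.79372058] [ 3.11840222e+00  3.80267902e-01 -1.56544900e-03] [2.35588813e-01 1.66389799e-01 1.71522094e+00 2.53457559e-05
 1.26098231e+00 1.56368923e+00] 52.57613075943217 [-0.23774545 -0.05299959  0.68369288]
[594.87357795 155.52313295 498.16274392] 1488 [518.00859768 144.55801219 292.57906168] [497.51462255 126.22416033 286.04747422] [535.13671901 162.28247866 295.69238455]
```

View pics/w1.png

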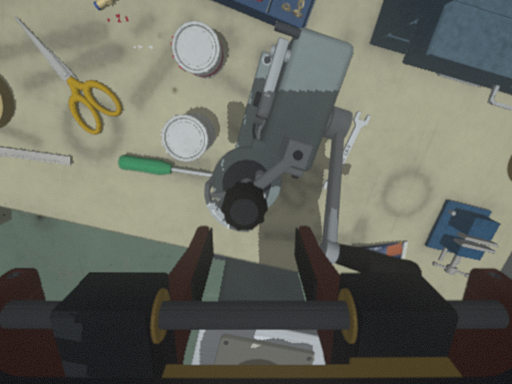

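The wrist view shows the knob at (245,207) and the fingers around (200–310,235), so the tool is slightly short of the knob. Next I correct that and descend.

Emit:
{"op": "play_rows", "data": {
  "increments": "0.6 0.004 0.008 0 0;0.6 0 0 -0.01 0;0.6 0 0 -0.01 0;0.6 0 0 -0.01 0;0.6 0 0 -0.01 0;0.6 0 0 -0.005 0;0.6 0 0 0 0;0.6 0 0 0 0"
}}

```text
t: 3.55
ee_pos: [517.8, 143.6, 269.8]
orientation: [3.118, 0.38, -0.0]
ft_force: [0.9, -0.1, -0.1]
width: 52.6
```

Emit:
{"op": "play_rows", "data": {
  "increments": "0.6 0 0 -0.003 0;0.3 0 0 0 0;0.3 0 0 0 0;0.3 0 0 0 0;0.3 0 0 0 0;0.3 0 0 0 0;0.3 0 0 0 0"
}}

```text
t: 4.25
ee_pos: [517.7, 144.0, 267.0]
orientation: [-3.118, -0.38, -0.001]
ft_force: [-1.1, 3.8, 2.1]
width: 32.7
```

Emit:
{"op": "play_rows", "data": {
  "increments": "0 0 0 0 0;0 0 0 0 0;0 0 0 -0.003 0;0 0 0 -0.003 0;0 0 0 -0.001 0;0 0 0 0 0;0 0 0 0 0"
}}

```text
t: 4.95
ee_pos: [517.8, 143.9, 260.1]
orientation: [-3.118, -0.38, -0.001]
ft_force: [-3.3, 5.2, 5.3]
width: 32.6
```

Emit:
{"op": "play_rows", "data": {
  "increments": "0 0 0 -0.0005 0;0 0 0 0 4;0 0 0 0 6;0 0 0 0 6;0 0 0 0 6;0 0 0 0 0"
}}

```text
t: 5.55
ee_pos: [517.6, 144.5, 260.0]
orientation: [-2.986, -0.972, -0.001]
ft_force: [-3.9, 7.2, 7.5]
width: 32.6
```

Run:
```python
from h import *
o=ctrl.get_obs(); print(o['ee_pos'],o['orientation'],o['moment'],o['width'],o['ft_force'])
d=cam('top'); save(d,'t2.png'); print()
```

```text
[517.61613395 144.50811883 259.96360728] [-2.98562641e+00 -9.72230373e-01 -1.27595915e-03] [ 1.30142897  0.78145718 -0.08825103] 32.61337151733812 [-3.87747396  7.17311403  7.49741876]
```

Emit:
{"op": "play_rows", "data": {
  "increments": "0 0 0 0 6;0 0 0 0 6;0 0 0 0 6;0 0 0 0 6;0 0 0 0 6;0 0 0 0 6;0 0 0 0 6;0 0 0 0 6;0 0 0 0 3;0 0 0 0 0;0 0 0 0 0"
}}

```text
t: 6.7
ee_pos: [516.4, 144.9, 259.9]
orientation: [-2.279, -2.158, -0.0]
ft_force: [-7.7, 8.8, 11.1]
width: 32.9
```

Run:
```python
from h import *
o=ctrl.get_obs(); r=R.from_rotvec(o['orientation']).as_matrix()[:,1]; print(np.degrees(np.arctan2(r[1],r[0])),o['ee_pos'],o['moment'],o['width'],o['ft_force'])
```

```text
-3.1173654594167606 [516.44927156 144.91970119 259.8811761 ] [ 1.61960686  1.54929299 -0.19802182] 32.94359946648986 [-7.67302733  8.76012975 11.09494439]
```

Emit:
{"op": "play_rows", "data": {
  "increments": "0 0 0 0 3;0 0 0 0 2;0 0 0 0 0"
}}

```text
t: 7.0
ee_pos: [516.5, 144.1, 259.8]
orientation: [-2.182, -2.257, 0.001]
ft_force: [-7.9, 5.7, 10.6]
width: 32.4
```

Run:
```python
from h import *
o=ctrl.get_obs(); r=R.from_rotvec(o['orientation']).as_matrix()[:,1]; print(np.degrees(np.arctan2(r[1],r[0])),o['ee_pos'],o['moment'],o['width'],o['ft_force'])
```

```text
1.9198999886631931 [516.49247643 144.14255694 259.76962442] [ 0.94510959  1.23981876 -0.41792422] 32.3962733359797 [-7.89399201  5.67160968 10.61097258]
```

Emit:
{"op": "play_rows", "data": {
  "increments": "0 0 0 0.003 0;0 0 0 0.003 0;0 0 0 0.001 0;0 0 0 0 0;0.6 0 0 0 0;0.6 0 0 0 0;0.6 0 0 0 0;0.6 0 0 0 0;0.6 0 0 0.02 0;0.6 0 0 0.02 0;0.6 0 0 0.02 0;0.6 0 0 0.02 0;0.6 0 0 0 0"
}}

```text
t: 8.3
ee_pos: [519.2, 143.8, 349.0]
orientation: [2.182, 2.256, 0.007]
ft_force: [0.7, -0.6, 0.0]
width: 52.5
```

Run:
```python
from h import *
o=ctrl.get_obs(); print(o['ee_pos'],o['ft_force'])
d=cam('wrist'); P=pts(d); q=P.reshape(-1,3); m=(q[:,2]>280)&(q[:,2]<305)&(abs(q[:,0]-517)<30)&(abs(q[:,1]-143)<30)
print(m.sum(),q[m].mean(0),np.median(q[m,2])); save(d,'w2.png')
d0=np.load('top_img.npy')
```

```text
[519.23538947 143.75698474 348.95588667] [ 0.72559485 -0.6021816   0.00765278]
1193 [515.62938532 146.97080424 292.06287317] 292.97274460907965
```

View pics/w2.png

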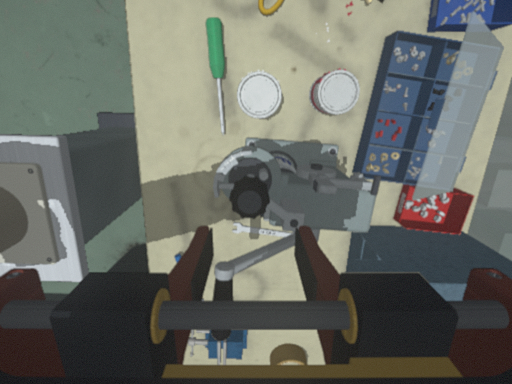

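The wrist view shows the knob at (248,197), back at 293 mm height, with the surroundings undisturbed. Now to the catch tab. I approach from above with the jaws across the tab.

Emit:
{"op": "play_rows", "data": {
  "increments": "0.27 0.0084 0.0002 0 8.5;0.27 0.0084 0.0002 0 8.5;0.27 0.0084 0.0002 0 8.5;0.27 0.0084 0.0002 0 8.5;0.27 0.0084 0.0002 0 8.5;0.27 0.0084 0.0002 0 8.5;0.27 0.0084 0.0002 0 8.5;0.27 0.0084 0.0002 0 8.5;0.27 0.0084 0.0002 0 8.5;0.27 0.0084 0.0002 0 8.5;0.27 0 0 -0.03 0;0.27 0 0 -0.03 0;0.27 0 0 0 0;0.27 0 0 0 0"
}}

```text
t: 9.75
ee_pos: [601.1, 145.4, 285.3]
orientation: [-0.085, -3.138, 0.001]
ft_force: [0.2, 0.6, -0.3]
width: 23.6
```

Run:
```python
from h import *
o=ctrl.get_obs(); r=R.from_rotvec(o['orientation']).as_matrix()[:,1]; print(np.degrees(np.arctan2(r[1],r[0])),o['ee_pos'],o['qpos'],o['width'])
d=cam('wrist'); P=pts(d); q=P.reshape(-1,3); save(d,'w3.png')
m=(q[:,2]>246)&(q[:,2]<262)&(abs(q[:,0]-598)<20)&(abs(q[:,1]-145)<12)
print(m.sum(),q[m].mean(0),q[m].min(0),q[m].max(0),np.percentile(q[m],[5,95],axis=0))
d=cam('top'); I=d['img'][140:215,205:290]; cv2.imwrite('pics/t3.png',cv2.resize(np.hstack([np.load('top_img.npy')[140:215,205:290],I]),None,fx=4.5,fy=4.5,interpolation=cv2.INTER_CUBIC)[...,::-1])
```

```text
86.90770256253356 [601.13528022 145.39837492 285.33124339] [ 2.18126380e-01  3.33641772e-01  1.56215093e+00 -1.05291719e-04
  1.24828515e+00 -1.29866477e+00] 23.55912304729996
308 [594.09217119 146.39611376 253.5867927 ] [585.20357643 141.3182655  246.1522319 ] [605.07832201 151.6473706  256.75198487] [[586.18586234 141.92237567 247.24429178]
 [603.84638682 150.87015251 255.81777082]]
```

View pics/w3.png

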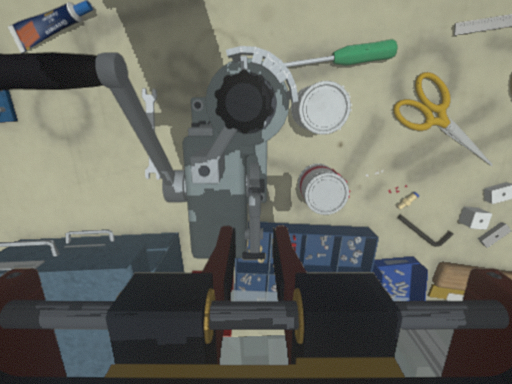

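The wrist view shows the tab below and between the fingers, around (257,165–190), and the knob at (245,100). The tool is aligned, so I descend and pinch.

Emit:
{"op": "play_rows", "data": {
  "increments": "0.27 0.0005 0.0006 -0.015 0;0.27 0 0 -0.015 0;0.27 0 0 -0.015 0;0.27 0 0 -0.01 0;0.27 0 0 0 0;0.27 0 0 0 0;0 0 0 0 0;0 0 0 0 0;0 0 0 0 0;0 0 0 0 0"
}}

```text
t: 10.85
ee_pos: [602.5, 146.0, 231.9]
orientation: [0.085, 3.139, -0.0]
ft_force: [0.7, -2.1, 1.9]
width: 8.3
```

Emit:
{"op": "play_rows", "data": {
  "increments": "0 0.004 -0.0002 0.003 0;0 0.0035 -0.0002 0.003 0;0 0.0042 -0.0002 0.0025 0;0 0.0041 -0.0002 0.0023 0;0 0.0044 -0.0003 0.0019 0;0 0.0044 -0.0003 0.0017 0;0 0 0 0 0"
}}

```text
t: 11.55
ee_pos: [628.0, 144.8, 246.6]
orientation: [0.085, 3.138, 0.001]
ft_force: [-3.2, -2.5, 4.6]
width: 7.7
```

Forces are small, so I continue along the arc.

Emit:
{"op": "play_rows", "data": {
  "increments": "0 0.0047 -0.0003 0.0012 0;0 0.0046 -0.0003 0.0011 0;0 0.0048 -0.0003 0.0006 0;0 0.0047 -0.0003 0.0005 0;0 0.0048 -0.0003 0 0;0 0.0047 -0.0003 -0.0003 0;0 0.0047 -0.0003 -0.0008 0;0 0.0047 -0.0003 -0.0009 0;0 0.0046 -0.0003 -0.0014 0;0 0.0045 -0.0003 -0.0015 0;0 0.0043 -0.0002 -0.002 0;0 0.0043 -0.0002 -0.0022 0;0 0.0026 -0.0001 -0.0016 0;0 0.0025 -0.0001 -0.0016 0;0 0 0 0 0"
}}

```text
t: 13.05
ee_pos: [690.6, 141.8, 239.2]
orientation: [0.085, 3.133, 0.003]
ft_force: [2.2, -0.9, 7.1]
width: 8.6
```

Run:
```python
from h import *
o=ctrl.get_obs(); print(o['moment'],o['qpos'])
d=cam('side'); cv2.imwrite('pics/s4.png',cv2.resize(d['img'][90:270,160:360],None,fx=3.3,fy=3.3,interpolation=cv2.INTER_CUBIC)[...,::-1])
```

```text
[-0.10115441 -0.49217797  0.0593695 ] [ 1.85562718e-01  5.03046410e-01  1.41003312e+00  4.44048750e-05
  1.22056611e+00 -1.33123456e+00]
```

View pics/s4.png

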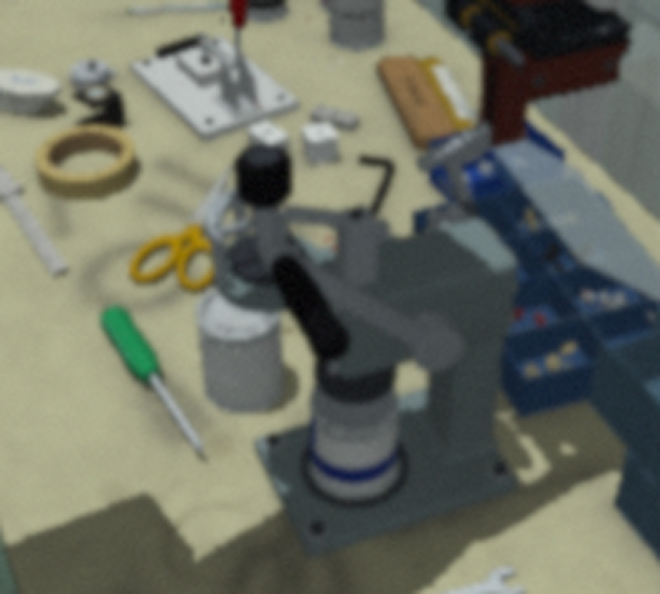

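The side view shows the catch flipped back at about (455,165), held by the fingers. I release it and check with depth.

Emit:
{"op": "play_rows", "data": {
  "increments": "0.27 0 0 0 0;0.27 0 0 0 0;0.27 0 0 0 0;0.27 0 0 0.02 0;0.27 0 0 0.03 0;0.27 0 0 0.03 0;0.27 0 0 0.03 0;0.8 -0.02 -0.02 0 -8;0.8 -0.025 -0.025 0 -8;0.8 -0.025 -0.025 0 -8;0.8 -0.025 -0.025 0 -8;0.8 -0.025 -0.025 0 -8;0.8 -0.025 -0.015 0 -8;0.8 -0.025 0 0 -8;0.8 -0.025 0 0 -8;0.8 0 0 0 -8;0.8 0 0 0 -8;0.8 0 0 0 -8;0.8 0 0 0 -2;0.8 0 0 0 0"
}}

```text
t: 15.1
ee_pos: [492.1, 6.3, 346.6]
orientation: [-2.28, -2.161, 0.0]
ft_force: [0.3, 0.1, -0.0]
width: 70.2
```

Run:
```python
from h import *
o=ctrl.get_obs(); r=R.from_rotvec(o['orientation']).as_matrix()[:,1]; print(np.degrees(np.arctan2(r[1],r[0])),o['ee_pos'],o['ft_force'],o['width'])
yaw=-.057; c,s=np.cos(yaw),np.sin(yaw); Rm=np.array([[c,-s],[s,c]]); ram=np.array([565,107.5])
for n in ['top','side']:
    d=cam(n); q=pts(d).reshape(-1,3); l=(q[:,:2]-ram)@Rm
    m=(q[:,2]>212)&(q[:,2]<285)&(l[:,1]>30)&(l[:,1]<55)&(l[:,0]>5)&(l[:,0]<180)
    a=np.c_[l[m],q[m,2]]; a=a[a[:,0].argsort()]; print(n,len(a),a[::max(1,len(a)//25)].round(0).tolist())
    if n=='top': I=d['img']
cv2.imwrite('pics/t5.png',cv2.resize(np.hstack([np.load('top_img.npy')[125:215,200:280],I[125:215,200:280]]),None,fx=5,fy=5,interpolation=cv2.INTER_CUBIC)[...,::-1])
```

```text
-3.093644607288641 [492.1363077    6.30569471 346.58043594] [ 0.30474773  0.06693879 -0.01795239] 70.22072145608563
top 145 [[32.0, 42.0, 214.0], [38.0, 38.0, 212.0], [62.0, 41.0, 256.0], [64.0, 41.0, 258.0], [66.0, 43.0, 259.0], [68.0, 37.0, 261.0], [70.0, 43.0, 260.0], [72.0, 41.0, 262.0], [75.0, 44.0, 260.0], [77.0, 44.0, 261.0], [78.0, 42.0, 263.0], [81.0, 42.0, 263.0], [83.0, 40.0, 265.0], [85.0, 44.0, 264.0], [87.0, 40.0, 267.0], [88.0, 38.0, 269.0], [91.0, 42.0, 266.0], [94.0, 45.0, 271.0], [96.0, 40.0, 266.0], [98.0, 38.0, 268.0], [99.0, 34.0, 222.0], [100.0, 49.0, 215.0], [102.0, 38.0, 269.0], [103.0, 39.0, 271.0], [105.0, 41.0, 273.0], [107.0, 41.0, 273.0], [109.0, 43.0, 273.0], [111.0, 41.0, 275.0], [113.0, 41.0, 276.0]]
side 250 [[31.0, 34.0, 212.0], [62.0, 36.0, 249.0], [66.0, 39.0, 257.0], [70.0, 36.0, 255.0], [74.0, 35.0, 258.0], [79.0, 35.0, 262.0], [81.0, 35.0, 256.0], [83.0, 40.0, 263.0], [85.0, 35.0, 241.0], [87.0, 36.0, 262.0], [88.0, 39.0, 265.0], [90.0, 37.0, 260.0], [91.0, 34.0, 256.0], [92.0, 33.0, 270.0], [93.0, 44.0, 213.0], [94.0, 35.0, 216.0], [96.0, 34.0, 225.0], [97.0, 30.0, 213.0], [98.0, 34.0, 257.0], [100.0, 39.0, 270.0], [102.0, 39.0, 272.0], [104.0, 37.0, 272.0], [107.0, 36.0, 262.0], [109.0, 35.0, 262.0], [112.0, 37.0, 260.0]]
```

View pics/t5.png

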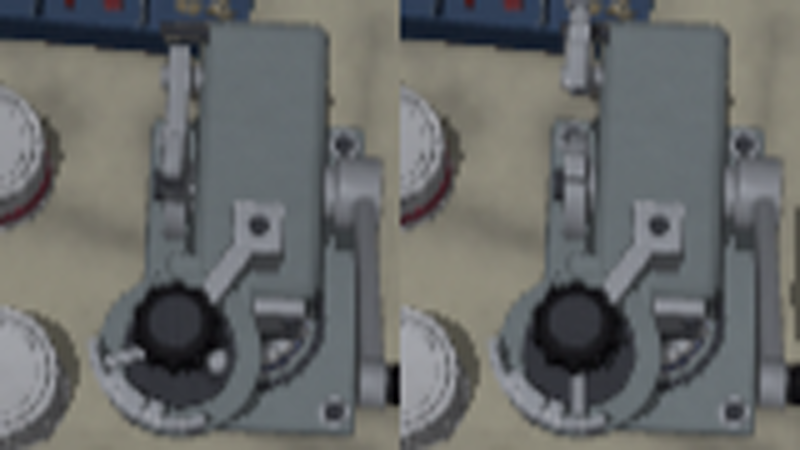

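The two top crops (before left, after right) show the turret pointer moved from left of the knob to its front, a ~72° anticlockwise turn. The catch is flipped back, but its measured slope gives about 1.2 rad. That's a thin margin over 1.1, so I'll nudge it further with shut fingers from above.

Emit:
{"op": "play_rows", "data": {
  "increments": "0 0.027 0.0191 0 0;0 0.027 0.0191 0 0;0 0.027 0.0191 0 0;0 0.027 0.0191 0 0;0 0.027 0.0191 0 0;0 0.027 0.0191 0 0;0 0.027 0.0191 0 0;0 0 0 -0.02 0;0 0 0 -0.02 0;0 0 0 -0.015 0;0 0 0 -0.006 0;0 0 0 0 0;0 0 0 0 0"
}}

```text
t: 16.5
ee_pos: [681.6, 139.8, 286.7]
orientation: [2.28, 2.16, 0.002]
ft_force: [0.2, -0.3, 1.0]
width: 0.5
```

Emit:
{"op": "play_rows", "data": {
  "increments": "0 0 0 -0.004 0;0 0 0 -0.003 0;0 0 0 -0.003 0;0 0 0 -0.002 0;0 0 0 -0.002 0;0 0 0 -0.002 0;0 0 0 0 0"
}}

```text
t: 17.2
ee_pos: [681.1, 139.9, 269.4]
orientation: [-2.28, -2.161, 0.001]
ft_force: [-0.2, 0.8, -0.0]
width: 0.5
```

Emit:
{"op": "play_rows", "data": {
  "increments": "0 0 0 -0.002 0;0 0 0 0 0;0 0 0 0.03 0;0 0 0 0.05 0;0.5 -0.0274 -0.0187 0 0;0.5 -0.0274 -0.0187 0 0;0.5 -0.0274 -0.0187 0 0;0.5 -0.0274 -0.0187 0 0;0.5 -0.0274 -0.0187 0 0;0.5 -0.0274 -0.0187 0 0;0.5 -0.0274 -0.0187 0 0;0.5 0 0 0 0;0.5 0 0 0 0"
}}

```text
t: 18.5
ee_pos: [489.6, 8.8, 348.5]
orientation: [2.281, 2.159, 0.002]
ft_force: [0.1, -0.2, -0.2]
width: 43.9
```

Run:
```python
from h import *
o=ctrl.get_obs(); print(o['ee_pos'],o['ft_force'],o['width'])
yaw=-.057; c,s=np.cos(yaw),np.sin(yaw); Rm=np.array([[c,-s],[s,c]]); ram=np.array([565,107.5])
d=cam('top'); q=pts(d).reshape(-1,3); l=(q[:,:2]-ram)@Rm
m=(q[:,2]>235)&(q[:,2]<285)&(l[:,1]>36)&(l[:,1]<46)&(l[:,0]>55)&(l[:,0]<180)
a=np.c_[l[m],q[m,2]]; a=a[a[:,0].argsort()]; print(len(a),a[::6].round(0).tolist()); p=np.polyfit(a[:,0],a[:,2],1); print('theta',np.pi/2-np.arctan(p[0]))
d=cam('wrist'); q=pts(d).reshape(-1,3); g=d['img'].reshape(-1,3).max(1)
m=(g<70)&(q[:,2]>262)&(q[:,2]<300)&(abs(q[:,0]-489)<30)&(abs(q[:,1]-10)<60); print('handle',m.sum(),np.percentile(q[m],[2,50,98],axis=0).round(1))
```

```text
[489.64215745   8.81636149 348.47415492] [ 0.05302749 -0.22123057 -0.21999433] 43.927248003488344
99 [[62.0, 43.0, 257.0], [65.0, 37.0, 255.0], [68.0, 41.0, 260.0], [71.0, 37.0, 260.0], [74.0, 41.0, 262.0], [77.0, 37.0, 260.0], [80.0, 37.0, 265.0], [84.0, 44.0, 261.0], [87.0, 42.0, 265.0], [91.0, 40.0, 265.0], [94.0, 45.0, 270.0], [97.0, 38.0, 269.0], [101.0, 38.0, 271.0], [104.0, 36.0, 269.0], [108.0, 39.0, 271.0], [110.0, 41.0, 271.0], [114.0, 39.0, 274.0]]
theta 1.2292427448699996
handle 1692 [[479.6 -18.4 280.7]
 [489.7  20.3 287.1]
 [499.6  54.  289.7]]
```

Two independent depth estimates put the catch at 1.2–1.23 rad, clear of 1.1, and I accept that. The handle is centred at x = 489.6, under the tool. I descend and grip it.

Emit:
{"op": "play_rows", "data": {
  "increments": "0.5 0 0 -0.03 0;0.5 0 0 -0.03 0;0.5 0 0 -0.02 0;0.5 0 0 -0.009 0;0.5 0 0 0 0;0 0 0 0 0;0 0 0 0 0;0 0 0 0 0;0 0 0 0 0;0 0 0 0 0"
}}

```text
t: 19.6
ee_pos: [489.1, 9.0, 259.4]
orientation: [-2.28, -2.161, 0.0]
ft_force: [-4.3, -0.2, 5.4]
width: 20.0
```

Emit:
{"op": "play_rows", "data": {
  "increments": "0 -0.0052 0.0003 -0.0055 0;0 -0.0048 0.0003 -0.0057 0;0 -0.0046 0.0003 -0.0059 0;0 -0.0043 0.0002 -0.0061 0;0 -0.004 0.0002 -0.0064 0;0 -0.0037 0.0002 -0.0065 0;0 -0.0033 0.0002 -0.0067 0;0 -0.003 0.0002 -0.0069 0;0 -0.0026 0.0001 -0.007 0;0 -0.0023 0.0001 -0.0072 0;0 -0.0019 0.0001 -0.0073 0;0 -0.0016 0.0001 -0.0073 0;0 0 0 0 0"
}}

```text
t: 20.9
ee_pos: [447.4, 11.1, 179.6]
orientation: [-2.28, -2.16, 0.002]
ft_force: [-4.9, -2.0, 4.2]
width: 19.7
```

Emit:
{"op": "play_rows", "data": {
  "increments": "0 -0.0012 0.0001 -0.0074 0;0 -0.0009 0 -0.0074 0;0 -0.0004 0 -0.0075 0;0 -0.0001 0 -0.0075 0;0 0.0003 0 -0.0075 0;0 0 0 0 0"
}}

```text
t: 21.5
ee_pos: [445.5, 11.2, 142.7]
orientation: [-2.28, -2.16, 0.002]
ft_force: [-5.2, -1.6, 5.6]
width: 19.6
```

Emit:
{"op": "play_rows", "data": {
  "increments": "0 0.0001 0 -0.002 0;0 0 0 0 0"
}}

```text
t: 21.7
ee_pos: [445.6, 11.2, 141.4]
orientation: [-2.28, -2.161, 0.001]
ft_force: [-6.8, -1.6, 10.1]
width: 20.0
```

Emit:
{"op": "play_rows", "data": {
  "increments": "0 0.0002 0 -0.002 0;0 0 0 0 0"
}}

```text
t: 21.9
ee_pos: [445.8, 11.2, 139.8]
orientation: [-2.28, -2.161, 0.002]
ft_force: [-8.3, -2.6, 14.7]
width: 20.4
```

Emit:
{"op": "play_rows", "data": {
  "increments": "0 0.0002 0 -0.002 0;0 0 0 0 0"
}}

```text
t: 22.1
ee_pos: [446.0, 11.2, 138.2]
orientation: [-2.28, -2.161, 0.001]
ft_force: [-11.1, -2.8, 21.0]
width: 20.0
```

Emit:
{"op": "play_rows", "data": {
  "increments": "0 0 0 0 0;0 0 0 0 0;0 0 0 0 0;0 0 0 0 0;0 0 0 0 0"
}}

```text
t: 22.6
ee_pos: [446.0, 11.1, 138.3]
orientation: [-2.28, -2.161, 0.001]
ft_force: [-9.6, -2.2, 18.8]
width: 19.9
```

Run:
```python
from h import *
d=cam('side'); cv2.imwrite('pics/s6.png',cv2.resize(d['img'][120:290,170:340],None,fx=3.5,fy=3.5,interpolation=cv2.INTER_CUBIC)[...,::-1])
yaw=-.057; c,s=np.cos(yaw),np.sin(yaw); Rm=np.array([[c,-s],[s,c]]); ram=np.array([565,107.5])
d=cam('top'); q=pts(d).reshape(-1,3); l=(q[:,:2]-ram)@Rm
m=(q[:,2]>235)&(q[:,2]<285)&(l[:,1]>36)&(l[:,1]<46)&(l[:,0]>55)&(l[:,0]<180); print(m.sum(),l[m,0].max(),q[m,2].max(),np.pi/2-np.arctan(np.polyfit(l[m,0],q[m,2],1)[0]))
print(ctrl.get_obs()['ft_force'])
```

```text
99 113.22108342098738 276.5409287091204 1.2142151551218892
[-9.61360881 -1.2502857  19.79586285]
```

View pics/s6.png

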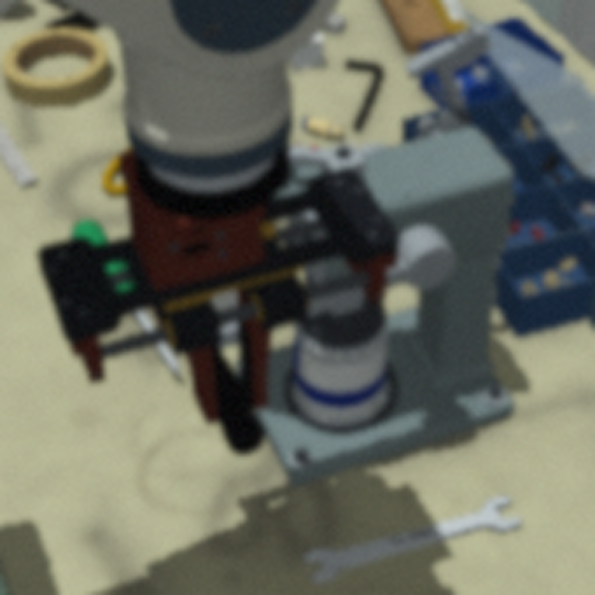

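The side view shows the fingers holding the grip at (230,400). The platen is down on the tin at (340,330), and the catch is back. The force holds at about 19 N. I'm handing in.

```bash
python3 -c "
from workcell import ctrl
print(ctrl.close_job()); o=ctrl.get_obs(); print(o['ee_pos'],o['ft_force'],o['width'])"
```

```text
the job is handed in; nothing more can be done
None
the job is handed in; nothing more can be done
```

I did all three steps in order and handed the job in at about 22.6 s of the 64 s allowed, with the gripper still holding the lever down. No verdict was reported, so the checks below are my own.

- **Stop knob:** I pressed it about 7 mm and turned it anticlockwise until the torque rose at about 78° of gripper turn (the end stop is at 72°). Before and after top views show the turret pointer moved about 72°. The knob measured back at 293 mm high.
- **Safety catch:** I flipped it back with the lever still up. The gripper path suggested about 1.33 rad, but the camera depth gave only 1.20 to 1.23. A later push from above met almost no force and did not clearly change it. The last reading was 1.21, so it is above 1.1 but short of the full 1.4.
- **Lever and lid:** I pulled it to about 0.88 rad, worked out from the grip height of about 157 mm. The force at the grip rose steeply past 0.85 rad and held at about 19 N, with the fingers closed on the grip (19.9 mm opening). The side view showed the platen on the upright tin. I did not measure the lid depth itself; I infer it is home from that angle and force.
- **Tins and tools:** The views showed none of them visibly moved, though I did not measure their positions again at the end.

I viewed 8 pictures in total, within the budget of 10.

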